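# Slide the candlestick into the free bay

### The arm

A 6-joint arm with a two-finger parallel gripper is mounted at the origin on the work surface; the furniture and walls round the work are solid. World frame = base frame: x ahead of the robot, y to its left, z up, the work surface at z = 0. Lengths are in m, angles in rad, forces in N, time in s.
With the tool pointing down it reaches from about 0.425 to 0.95 m from the base axis. Payload 3.5 kg.
Tool frame: the origin (TCP) lies between the finger pads; the fingertips stand 14 mm ahead of it and the grasp point (between the pads) lies 5 mm behind it; z points along the fingers, y is the line along which they close (so a half turn about z gives the same grasp; the last joint's range is limited). The gripper opens to 85 mm and grips with 20 to 120 N. Pads are 22 mm wide; open, the fingers measure 114 mm over their backs; the gripper's body (76 mm by 85 mm) begins 54 mm behind the grasp point. The pads swing forward as they close: fully open they stand 13 mm farther back than shut.
Start: joints at [-1.459, 0.286, 1.577, -0, 1.279, -0.15], TCP at [0.175, -0.652, 0.221] pointing down, gripper open.
Joint ranges: [-2.77, 2.77], [-0.9, 2.22], [0.21, 2.48], [-1.53, 4.67], [0.24, 2.81], [-2.84, 2.84]. Speed limits (rad/s): [2.79, 2.79, 3.14, 3.14, 3.14, 3.14].

### API

Orientations are given as a unit quaternion [w, x, y, z].
In Python, from rig import * gives the robot as it stands.
- The arm moves only by the tool send_rows, never from a script. Its argument "commands" is a list of rows, each a list of 7 numbers: the shift along the tool's x, y, z in mm, then the turn, a rotation vector about the tool's x, y, z in rad, then the finger opening in mm, from 0 to 85.4. In form: [[x, y, z, ax, ay, az, jaw], ...]. A call has 1 to 8 rows; each row is the pose to reach, as a shift and turn from the pose commanded when the call began, along the tool's axes at that moment; what a row does not reach only later rows make up. A row lasts 1/10 s, in which the tool goes at most 50 mm and 8.59 degrees, less where a joint would pass 70% of its speed; a pose out of reach is approached as far as the arm can. A call with a gripper value outside its range is refused whole. The fingers move at their own pace and stop on an object; "force" is the grip in N (left out, the last holds). Time passes only in rows, so rows that repeat a pose let the fingers close. It gives the time, the measured TCP pose, the force, the opening and the grip force at its end, in the units of the state.
- get_state(): the state, without advancing time (a new reading comes with each control period).
- capture(name): name is "side" or "top" or "wrist"; returns (picture, depth): 384x512x3 uint8, red, green, blue; 384x512 float32, m along the optical axis (not along the pixel's ray), 0 where there is no reading.
- camera_model(name): a dict with "camera_matrix" (3x3 intrinsics, pixels), "cam_to_world" (4x4, takes a point from camera to world coordinates). Camera axes: x right, y down, z forward; pixel columns grow to the right and rows downward; lengths in m; the calibration is good to about 2 mm. The wrist camera is an equidistant fisheye: a pixel r from the principal point sees the ray r / f radians off the axis. A picture is of the moment at which its call begins: read the wrist's pose just before it. camera_model takes no time and is no camera call; for the wrist camera it gives the pose at the moment of the call.
- sign_off(): hands the job in; it is judged then, once.
The state is a dict: "t": time; "qpos": joint angles; "qvel": joint speeds; "joint_torque": joint torques, N m; "position": TCP position; "eef_rot": TCP orientation; "force": force on the tool from outside, world axes, zero at the start; "moment": the same for the moment, N m; "gripper_width": opening from 0.0 (shut) to 1.0 (fully open); "grasp_force": force on a finger pad.
Only numpy, scipy, OpenCV 4.12 (cv2) and the standard library are available. Lean on these libraries where they do the work, as an engineer would, in place of code of your own. Each camera call takes 0.05 s, during which the arm holds its last target. There are 200 camera calls.

### The job

Push the tall candlestick across the table, standing upright, into the one free bay of the low wooden display rail, until its foot is home against the back rail between the bay's two fins. Push low on its foot so that it slides and never tips; do not take it between the fingers or lift it, and leave the two things already on display and the flat round tin where they are.

Things in the scene. Friction and masses are not known exactly. Their poses are not given: they have to be found in the camera images.
- candlestick: Pale metal candlestick, 180 mm high, 0.25 to 0.5 kg. Round foot 60 mm in diameter, upright rim 24 mm high, then a taper to a stem 16 mm thick (22 mm bead at 100 mm) and a 28 mm cup at 160-180 mm. Origin: centre of the underside; z up. Pushed on the stem it tips; an upright hand meets the stem before the fingers meet the foot, so lean the hand back from the push direction by some 30 degrees.
- rack: Wooden rail fixed to the table: back rail 262 mm long (its y), 14 thick, 24 high; four fins 8 thick, 16 high reach 34 mm out from the rail's front face at y = -120, -40, 40, 120 mm: three bays 72 mm wide, the bare table their floor. +x points into the bays, square to the rail. Origin on the table, middle of the middle bay; rail's front face at x = 31 mm, bay middles at y = -80, 0, 80 mm, x = 0.
- free_place: Middle of the free bay, a flat cork-coloured disc 52 mm wide, printed thin on the table (no obstacle), origin at its centre, 31 mm before the rail's front face; axes parallel to the rack's. The foot's centre belongs here (touching the rail it is 1 mm beyond). Any of the three bays may be the free one.
- candle: Loose low candle in a striped wrapper, 45 mm in diameter, 32 mm high, in one of the other bays; origin: centre of its underside. Leave it.
- candle_block: Loose pale green block-shaped candle, 56x56 mm, 55 mm high, in one of the other bays; origin: centre of its underside. Leave it.
- pill_tin: Loose flat round brass-coloured tin, 58 mm in diameter, 22 mm high, on the table to the right of the candlestick; origin: centre of its underside. Leave it.
Not all that is in view belongs to the job. What is shaped like the candlestick but red or turquoise is not meant.

How it is judged:
At the end, for the whole second after the job is handed in: The candlestick stands upright (within 3 degrees) and at rest on the table in the free bay, its foot against the back rail (gap at most 6 mm) and its centre within 15 mm of the bay's middle (horizontal distance between candlestick and free_place below 0.015 m and x of candlestick in the frame of free_place above -0.005 m and angle between candlestick's own z axis and vertical below 0.05 rad and height (world z) of candlestick below 0.004 m and linear speed of candlestick below 0.01 m/s); the robot touches nothing.
It fails at once if the candlestick tips by more than 14 degrees (angle between candlestick's own z axis and vertical above 0.25 rad).
It fails at once if the candlestick is lifted off the table (height (world z) of candlestick above 0.01 m).
It fails at once if the candlestick is taken between the fingers (horizontal distance between the grasp point and candlestick below 0.014 m and contact force between the fingers and candlestick above 0.3 N).
It fails at once if the candle or the green candle block on display is shifted by more than 12 mm (distance of any of candle, candle_block from where it was at the start of the episode above 0.012 m).
It fails at once if the flat tin is shifted by more than 15 mm  (distance of pill_tin from where it was at the start of the episode above 0.015 m).
It also fails if it takes over 56 s, if anything falls off the work surface, if the arm or the gripper's body presses on something with over 40 N, if the wrist force passes 120 N, or if a joint passes its speed limit or range.

## Working session

There is one attempt and no reset: what is moved stays moved. The work goes in short steps, Python scripts to look and compute and a tool call to move; the robot and the scene stay as the last step left them, time stands still between calls to the robot, and variables do not carry over. Pictures are saved under pics/ and viewed, at most 12 in all, crops included, and the job is handed in when it is done.

Besides the shell and the picture viewer there is one more tool, called after ">>>" as a command line: name --pt "numbers of a row" for each row, then --argument value for the rest. send_rows: Moves the arm, as the interface text tells. Its arguments: {"type":"object","properties":{"commands":{"type":"array","items":{"type":"array","items":{"type":"number"}}},"force":{"type":"number"}},"required":["commands"]}

```bash
mkdir -p pics; ls
python3 - <<'E'
from rig import *
import cv2
for n in("top","side"):
    p,d=capture(n); cv2.imwrite(f"pics/{n}0.png",p[:,:,::-1]); import numpy as np; np.save(f"pics/{n}0.npy",d)
    print(n,camera_model(n))
s=get_state();print(s)
E
```

```text
pics
top {'camera_matrix': array([[425.85419761,   0.        , 247.43307859],
       [  0.        , 425.85419761, 190.56831466],
       [  0.        ,   0.        ,   1.        ]]), 'cam_to_world': array([[-6.86953242e-02, -9.74154393e-01,  2.15184038e-01,
         2.43818535e-01],
       [-9.97637684e-01,  6.70921002e-02, -1.47547189e-02,
         6.66935447e-02],
       [-6.37748224e-05, -2.15689285e-01, -9.76462046e-01,
         1.10580921e+00],
       [ 0.00000000e+00,  0.00000000e+00,  0.00000000e+00,
         1.00000000e+00]])}
side {'camera_matrix': array([[376.09439442,   0.        , 258.68541116],
       [  0.        , 376.09439442, 187.42024197],
       [  0.        ,   0.        ,   1.        ]]), 'cam_to_world': array([[-0.86178451, -0.33411494,  0.3816997 ,  0.08771114],
       [-0.50715228,  0.55095597, -0.66275492,  0.72825101],
       [ 0.01113659, -0.7647318 , -0.64425247,  0.69780156],
       [ 0.        ,  0.        ,  0.        ,  1.        ]])}
{'t': 0.1, 'qpos': array([-1.45898290e+00,  2.87099943e-01,  1.57804094e+00,  2.03701341e-05,
        1.27860764e+00, -1.49949265e-01]), 'qvel': array([-1.51146564e-03,  3.70168443e-04, -2.80060763e-03,  6.38793403e-04,
       -6.99092393e-05, -9.42869853e-04]), 'joint_torque': array([ 5.76015900e-04, -4.07296228e+01, -2.93701333e+01, -1.83313859e-04,
        3.38222126e-03,  1.63901643e-05]), 'position': array([ 0.17467539, -0.65136371,  0.21936468]), 'eef_rot': array([-1.07755307e-03,  9.91447065e-01,  1.30505005e-01,  3.03011721e-05]), 'force': array([-0.52940351, -0.01930495, -0.20567884]), 'moment': array([ 0.01090811, -0.04535924,  0.01213447]), 'grasp_force': 0.0, 'gripper_width': 1.0002048735582}
```

View pics/top0.png

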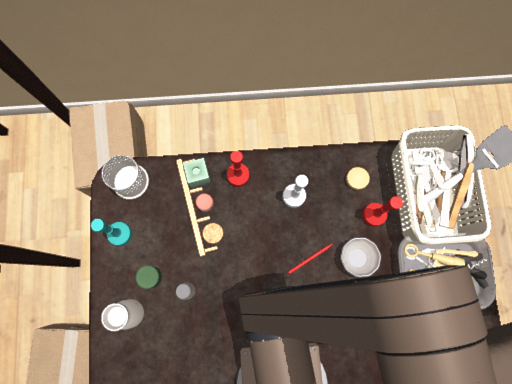

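View pics/side0.png

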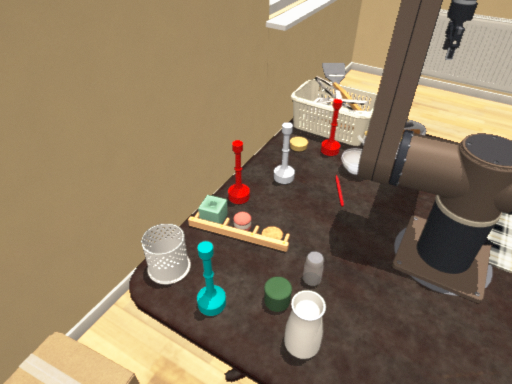

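The candidates in top view are pale (295,195), red (238,172), red (377,212) and turquoise (117,233). Only the pale metal one fits the description. I'll confirm it, and the free bay, in an enlarged crop.

Run:
```python
import cv2
p=cv2.imread("pics/top0.png")[145:265,165:325]
cv2.imwrite("pics/c1.png",cv2.resize(p,None,fx=5,fy=5,interpolation=cv2.INTER_CUBIC))
```

```text
(no output)
```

View pics/c1.png

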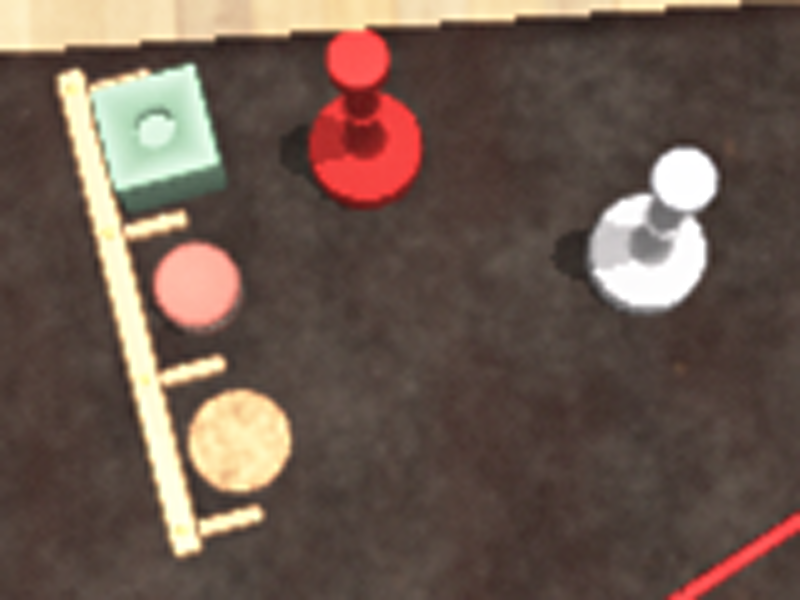

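The pale candlestick's foot is at crop (648,251), which is top pixel (294.5,195). The block and the striped candle fill the upper two bays. The free bay is the lowest one, with its cork disc at crop (240,440), pixel (213,233).

```bash
cat > h.py <<'E'
import numpy as np
from rig import *
def ray(n,u,v,z):
    m=camera_model(n);K=m["camera_matrix"];T=m["cam_to_world"]
    d=T[:3,:3]@np.linalg.solve(K,[u,v,1]);o=T[:3,3]
    return o+d*(z-o[2])/d[2]
def crop(n,c,z,x0=165,y0=145,f=5): return ray(n,x0+(c[0]+.5)/f-.5,y0+(c[1]+.5)/f-.5,z)
E
python3 - <<'E'
from h import *
np.set_printoptions(precision=4,suppress=True)
for k,c,z in [("foot",(648,250),.022),("cup",(684,180),.18),("disc",(240,440),0),("railA",(70,75),.024),("railB",(185,550),.024),("fin3tip",(223,363),.016),("fin4tip",(262,514),.016),("red foot",(366,150),.022),("candle",(197,284),.032)]:
    print(k,crop("top",c,z))
print("tin",ray("top",358,178,.022))
a,b=crop("top",(70,75),.024),crop("top",(185,550),.024)
print(np.linalg.norm(a-b), np.degrees(np.arctan2(*(a-b)[1::-1])))
# side check
print("side foot",ray("side",284.5,175,.015),"disc",ray("side",273,233,0))
for n in("top","side"):
    m=camera_model(n);K=m["camera_matrix"];T=m["cam_to_world"];d=np.load(f"pics/{n}0.npy")
    v,u=np.mgrid[:384,:512];P=np.stack([(u-K[0,2])*d/K[0,0],(v-K[1,2])*d/K[1,1],d],-1)@T[:3,:3].T+T[:3,3]
    f=crop("top",(648,250),.022); 
    M=(d>0)&(np.hypot(P[...,0]-f[0],P[...,1]-f[1])<.05)&(P[...,2]>.01)
    Q=P[M];L=Q[Q[:,2]<.03];S=Q[Q[:,2]>.165]
    print(n,len(Q),"low",L.min(0),L.max(0),"high",S.mean(0) if len(S) else 0)
E
```

```text
foot [ 0.4636 -0.0703  0.022 ]
cup [ 0.4623 -0.0694  0.18  ]
disc [0.382  0.1481 0.    ]
railA [0.5784 0.2262 0.024 ]
railB [0.3254 0.1768 0.024 ]
fin3tip [0.4204 0.1537 0.016 ]
fin4tip [0.3415 0.1377 0.016 ]
red foot [0.5273 0.0726 0.022 ]
candle [0.4597 0.1637 0.032 ]
tin [ 0.4964 -0.2414  0.022 ]
0.25772428116790697 11.035523270114036
side foot [ 0.4561 -0.0623  0.015 ] disc [0.3799 0.1453 0.    ]
top 549 low [ 0.4332 -0.0984  0.0108] [ 0.4916 -0.0405  0.03  ] high [ 0.4617 -0.0689  0.1788]
side 552 low [ 0.4328 -0.0929  0.0102] [ 0.4925 -0.037   0.0299] high [ 0.4609 -0.0636  0.1755]
```

```bash
cat >> h.py <<'E'
from scipy.spatial.transform import Rotation as Ro
th=np.radians(11.0);n=np.array([-np.sin(th),np.cos(th),0]);t=np.array([np.cos(th),np.sin(th),0]);Z=np.array([0,0,1.])
def Rt(deg=30):
    a=np.radians(deg);z=np.sin(a)*n-np.cos(a)*Z;x=np.cos(a)*n+np.sin(a)*Z
    return np.stack([x,np.cross(z,x),z],1)
def row(p,R=None,deg=30):
    s=get_state();w,x,y,z=s["eef_rot"];R0=Ro.from_quat([x,y,z,w]).as_matrix()
    R=Rt(deg) if R is None else R
    return np.round(np.r_[R0.T@(np.array(p)-s["position"])*1000,Ro.from_matrix(R0.T@R).as_rotvec()],3)
foot=np.array([.4625,-.069,0]);goal=np.array([.381,.147,0])
E
python3 - <<'E'
from h import *
np.set_printoptions(precision=3,suppress=True)
print(ray("top",376,214,.022))
A=foot-.064*n;A[2]=.28
print(A,row(A)); print(np.linalg.norm(row(A)[:3]))
E
```

```text
[ 0.398 -0.276  0.022]
[ 0.475 -0.132  0.28 ] [ 424.282 -424.328  -59.587    0.391    0.419   -1.464]
603.0091854001894
```

>>> send_rows --pt "0 0 -50 0 0 0 40" --pt "0 0 -90 0 0 0 40" --pt "424 -424 -60 0.391 0.419 -1.464 40" --pt "424 -424 -60 0.391 0.419 -1.464 40" --pt "424 -424 -60 0.391 0.419 -1.464 40" --pt "424 -424 -60 0.391 0.419 -1.464 40" --pt "424 -424 -60 0.391 0.419 -1.464 40" --pt "424 -424 -60 0.391 0.419 -1.464 40"

```text
t: 0.9
position: [0.325, -0.3905, 0.2952]
eef_rot: [-0.123, 0.838, 0.521, 0.102]
force: [0.8, -0.3, 0.2]
gripper_width: 0.468
grasp_force: 0.0
```

```bash
cat >> h.py <<'E'
import json
def log():
    s=get_state();open("log.jsonl","a").write(json.dumps([list(map(float,s[k])) for k in("qpos","position","eef_rot")])+"\n");return s
E
python3 - <<'E'
from h import *
s=log();print(s["t"],s["position"],s["qpos"],s["force"])
A=foot-.064*n;A[2]=.28;print(row(A))
E
```

```text
0.9 [ 0.32500386 -0.39053788  0.29518449] [-1.16235987  0.00599898  1.77821245  0.16358671  1.63414441 -0.71631351] [ 0.80167215 -0.26014419  0.21814088]
[ 2.80346e+02  2.57990e+01  1.01568e+02  1.66000e-01  1.79000e-01
 -6.21000e-01]
```

>>> send_rows --pt "280 26 102 0.166 0.179 -0.621 40" --pt "280 26 102 0.166 0.179 -0.621 40" --pt "280 26 102 0.166 0.179 -0.621 40" --pt "280 26 102 0.166 0.179 -0.621 40" --pt "280 26 102 0.166 0.179 -0.621 40" --pt "280 26 102 0.166 0.179 -0.621 40" --pt "280 26 102 0.166 0.179 -0.621 40" --pt "280 26 102 0.166 0.179 -0.621 40"

```text
t: 1.7
position: [0.4755, -0.1337, 0.2786]
eef_rot: [-0.2, 0.616, 0.745, 0.163]
force: [0.1, 0.7, -0.6]
gripper_width: 0.473
grasp_force: 0.0
```

Run:
```python
from h import *
np.set_printoptions(precision=3,suppress=True)
s=log();print(s["t"],s["position"],s["qpos"])
A=foot-.064*n;A[2]=.28;print(row(A)); A[2]=.1;print(row(A))
L=[([-1.459,.2871,1.578,0,1.2786,-.14995],[.17467,-.65136,.21936],[-.00108,.99145,.1305,0])]+[json.loads(l) for l in open("log.jsonl")]
for sg in(1,-1):
  for q,p,e in L:
    w,x,y,z=e;Re=Ro.from_quat([x,y,z,w])
    F=Ro.from_euler("ZYZYZ",[q[0],q[1]+q[2],sg*q[3],q[4],sg*q[5]])
    print(sg,(F.inv()*Re).as_rotvec())
```

```text
1.7 [ 0.476 -0.134  0.279] [-0.66   0.025  1.828  0.336  1.691 -0.878]
[ 2.43  -0.442 -0.241 -0.001  0.002 -0.003]
[-87.308  -0.036 155.795  -0.001   0.002  -0.003]Traceback (most recent call last):
  File "<stdin>", line 9, in <module>
  File "scipy/spatial/transform/_rotation.pyx", line 1413, in scipy.spatial.transform._rotation.Rotation.from_euler
ValueError: Expected axis specification to be a non-empty string of upto 3 characters, got ZYZYZ
```

>>> send_rows --pt "-87 0 156 0 0 0 40" --pt "-87 0 156 0 0 0 40" --pt "-87 0 156 0 0 0 40" --pt "-87 0 156 0 0 0 40" --pt "-87 0 156 0 0 0 40" --pt "-87 0 156 0 0 0 40"

```text
t: 2.3
position: [0.4749, -0.1338, 0.1011]
eef_rot: [-0.199, 0.617, 0.743, 0.164]
force: [0.5, -0.2, 0.3]
gripper_width: 0.467
grasp_force: 0.0
```

```bash
cat > kin.py <<'E'
from h import *
from scipy.optimize import least_squares
ry=lambda a:Ro.from_euler("y",a);rz=lambda a:Ro.from_euler("z",a)
T0=rz(-np.pi/2)
def fk(q,k,sg=1):
    d1,a1,a2,a3,d4,L=k
    R1=rz(q[0]);R2=R1*ry(q[1]);R3=R2*ry(q[2]);R=R3*rz(sg*q[3])*ry(q[4])*rz(q[5])*T0
    return R1.apply([a1,0,d1])+R2.apply([0,0,a2])+R3.apply([a3,0,d4])+R.apply([0,0,L]),R
L=[([-1.459,.2871,1.578,0,1.2786,-.14995],[.17467,-.65136,.21936],[-.00108,.99145,.1305,0])]+[json.loads(l) for l in open("log.jsonl")]
E
python3 - <<'E'
from h import log
s=log();print(s["position"],s["force"])
from kin import *
np.set_printoptions(precision=4,suppress=True)
for sg in(1,-1):
  k0=[.3,0,.4,0,.4,.25]
  for q,p,e in L:
    w,x,y,z=e;print(sg,(fk(q,k0,sg)[1].inv()*Ro.from_quat([x,y,z,w])).as_rotvec())
  r=least_squares(lambda k:np.r_[np.concatenate([fk(q,k,sg)[0]-p for q,p,e in L]),1e-4*(k-k0)],k0);print(r.x,abs(r.fun).max())
import cv2
p,d=capture("side");cv2.imwrite("pics/s1.png",cv2.resize(p[60:240,200:440],None,fx=3,fy=3))
A=foot-.064*n;A[2]=.023;print(row(A))
E
```

```text
[ 0.47485433 -0.13375493  0.1010547 ] [ 0.49424244 -0.17630773  0.26600582]
1 [-0.0001 -0.0001 -3.1416]
1 [-0.     -0.      3.1416]
1 [ 0.     -0.      3.1416]
1 [-0.      0.      3.1416]
[ 0.6869  0.0854 -0.0215 -0.302   0.5214  0.593 ] 0.10052520672754789
-1 [-0.0001 -0.0001 -3.1416]
-1 [-0.3826 -0.3331  3.0795]
-1 [-0.6416 -0.7722  2.8934]
-1 [ 0.5492  0.8282 -2.8441]
[-0.8863 -0.2154  1.6144  0.8342  0.7014 -0.5799] 0.0996654245347014
[-37.147  -0.707  70.064   0.004   0.004  -0.005]
```

View pics/s1.png

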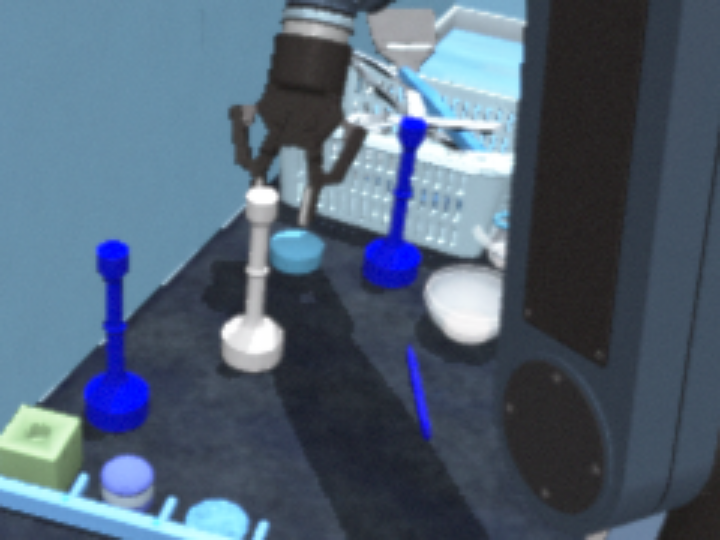

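The hand is poised behind the candlestick at crop (255,345). The fingers, around (260,180) and (310,215), are clear of the tin and the red stick. I'll refit the kinematics with a lateral offset to check that the end pose is reachable.

```bash
sed -i 's/d1,a1,a2,a3,d4,L=k/d1,a1,a2,a3,d4,L,b=k/;s/\[a1,0,d1\]/[a1,b,d1]/;s/T0=rz(-np.pi\/2)/T0=rz(np.pi\/2)/' kin.py
cat >> kin.py <<'E'
k0=np.array([.3,0,.4,0,.4,.25,.1])
K=least_squares(lambda k:np.r_[np.concatenate([fk(q,k)[0]-p for q,p,e in L]),1e-4*(k-k0)],k0)
lo=np.array([-2.77,-.9,.21,-1.53,.24,-2.84]);hi=np.array([2.77,2.22,2.48,4.67,2.81,2.84])
def ik(p,R,q0):
    def f(q):
        P,r=fk(q,K.x);return np.r_[P-p,.3*(Ro.from_matrix(R).inv()*r).as_rotvec()]
    s=least_squares(f,q0,bounds=(lo,hi));return s.x,abs(s.fun).max()
E
python3 - <<'E'
from kin import *
np.set_printoptions(precision=3,suppress=True)
print(K.x,abs(K.fun).max())
q=np.clip(L[-1][0],lo+.001,hi-.001)
for lean in(30,35):
  qq=q
  for P in (foot-.064*n,foot-.04*n,goal-.08*n-.04*n,goal-.08*n,goal-.04*n,goal-.036*n):
    P=P.copy();P[2]=.021;qq,e=ik(P,Rt(lean),np.clip(qq,lo+.001,hi-.001));print(lean,P,qq,round(e,4))
E
```

```text
[0.24  0.    0.443 0.021 0.572 0.26  0.101] 2.226950362521629e-05
30 [ 0.475 -0.132  0.021] [-0.659  0.354  1.978  0.356  1.24  -1.042] 0.0
30 [ 0.47  -0.108  0.021] [-0.63   0.328  2.014  0.371  1.223 -1.024] 0.0
30 [0.404 0.029 0.021] [-0.457  0.122  2.272  0.457  1.127 -0.928] 0.0
30 [0.396 0.068 0.021] [-0.379  0.092  2.306  0.492  1.099 -0.877] 0.0
30 [0.389 0.108 0.021] [-0.294  0.068  2.332  0.528  1.069 -0.822] 0.0
30 [0.388 0.112 0.021] [-0.285  0.066  2.335  0.532  1.066 -0.816] 0.0
35 [ 0.475 -0.132  0.021] [-0.681  0.396  1.948  0.391  1.31  -1.075] 0.0
35 [ 0.47  -0.108  0.021] [-0.653  0.37   1.986  0.407  1.292 -1.061] 0.0
35 [0.404 0.029 0.021] [-0.492  0.167  2.253  0.5    1.186 -0.985] 0.0
35 [0.396 0.068 0.021] [-0.417  0.135  2.291  0.54   1.157 -0.942] 0.0
35 [0.389 0.108 0.021] [-0.336  0.108  2.321  0.581  1.125 -0.894] 0.0
35 [0.388 0.112 0.021] [-0.327  0.106  2.323  0.586  1.122 -0.89 ] 0.0
```

The whole path is reachable, so I'll descend.

>>> send_rows --pt "-20 -1 38 0 0 0 40" --pt "-30 -1 56 0 0 0 40" --pt "-34 -1 64 0 0 0 40" --pt "-37 -1 70 0 0 0 40" --pt "-37 -1 70 0 0 0 40"

```text
t: 2.85
position: [0.4741, -0.1307, 0.0224]
eef_rot: [-0.198, 0.617, 0.744, 0.164]
force: [0.5, 0.2, 0.1]
gripper_width: 0.469
grasp_force: 0.0
```

Run:
```python
from h import *
np.set_printoptions(precision=4,suppress=True)
s=log();print(s["t"],s["position"],s["force"])
import cv2
p,d=capture("side");cv2.imwrite("pics/s2.png",cv2.resize(p[110:200,240:360,::-1],None,fx=6,fy=6,interpolation=cv2.INTER_CUBIC))
```

```text
2.85 [ 0.4741 -0.1307  0.0224] [0.5119 0.203  0.0578]
```

View pics/s2.png

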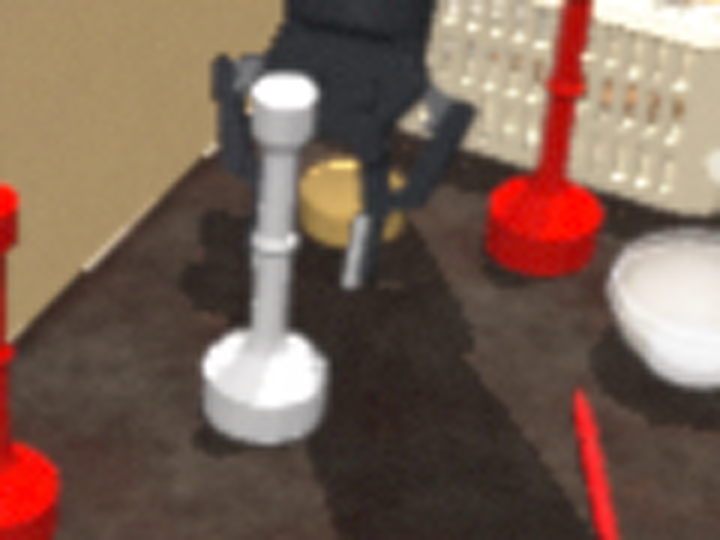

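>>> send_rows --pt "2 0 4.6 0 0 0 40" --pt "5.4 0 6.6 0 0 0 40" --pt "8.9 0 8.6 0 0 0 40" --pt "12.3 0 10.6 0 0 0 40" --pt "15.8 0 12.6 0 0 0 40" --pt "19.3 0 14.6 0 0 0 40" --pt "22.7 0 16.6 0 0 0 40" --pt "26.2 0 18.6 0 0 0 40"

```text
t: 3.7
position: [0.4673, -0.0983, 0.0183]
eef_rot: [-0.199, 0.617, 0.744, 0.164]
force: [-1.1, 0.4, 0.7]
gripper_width: 0.471
grasp_force: 0.0
```

```bash
cat > loc.py <<'E'
from h import *
def loc():
    out=[]
    for nm in("top","side"):
        m=camera_model(nm);K=m["camera_matrix"];T=m["cam_to_world"];p,d=capture(nm)
        v,u=np.mgrid[:384,:512];P=np.stack([(u-K[0,2])*d/K[0,0],(v-K[1,2])*d/K[1,1],d],-1)@T[:3,:3].T+T[:3,3]
        sat=p.max(-1).astype(int)-p.min(-1)
        B=(d>0)&(sat<25)&(p.min(-1)>70)&(P[...,0]>.33)&(P[...,0]<.52)&(P[...,1]>-.11)&(P[...,1]<.2)
        S=P[B&(P[...,2]>.163)];F=P[B&(P[...,2]>.008)&(P[...,2]<.03)]
        out.append((nm,len(S),(S.min(0)+S.max(0))/2 if len(S) else 0,len(F),(F.min(0)+F.max(0))/2 if len(F) else 0,F.max(0)-F.min(0) if len(F) else 0))
    return out
def rel(p): d=np.asarray(p)-goal;return np.round([d@n*1000,d@t*1000],1)
E
python3 - <<'E'
from loc import *
np.set_printoptions(precision=4,suppress=True)
s=get_state();print(s["t"],s["position"],s["force"],"tcp rel goal n,t",rel(s["position"]),rel(foot))
for o in loc(): print(*o, "cup rel",rel(o[2]) if o[1] else "")
E
```

```text
3.7 [ 0.4673 -0.0983  0.0183] [-1.0918  0.4014  0.7109] tcp rel goal n,t [-257.2   37.9] [-227.6   38.8]
top 144 [ 0.4051 -0.0694  0.3498] 210 [0.4757 0.05   0.0191] [0.0848 0.2971 0.0218] cup rel [-217.   -17.6]
side 95 [ 0.4277 -0.0671  0.3114] 185 [0.4744 0.0474 0.0191] [0.083  0.2819 0.0214] cup rel [-219.    5.]
```

>>> send_rows --pt "3.5 0 2 0 0 0 40" --pt "7 0 4 0 0 0 40" --pt "10.4 -0.5 6 0 0 0 40" --pt "13.9 -1.5 8 0 0 0 40"

```text
t: 4.2
position: [0.4628, -0.0828, 0.0183]
eef_rot: [-0.199, 0.617, 0.744, 0.164]
force: [-0.2, -0.9, -0.6]
gripper_width: 0.467
grasp_force: 0.0
```

```bash
sed -i 's/S=P\[B&(P\[...,2\]>.163)\]/S=P[B\&(P[...,2]>.163)\&(P[...,2]<.19)\&(p.min(-1)>120)]/' loc.py; sed -i 's/>70/>110/' loc.py
cat > st.py <<'E'
from loc import *
np.set_printoptions(precision=4,suppress=True)
s=get_state();print(s["t"],s["position"],s["force"],"tcp rel goal n,t",rel(s["position"]))
for o in loc(): print(*o, "cup rel",rel(o[2]) if o[1] else "")
E
python3 st.py
python3 - <<'E'
from h import *
import cv2
p,d=capture("side");cv2.imwrite("pics/s3.png",cv2.resize(p[110:200,240:360,::-1],None,fx=6,fy=6,interpolation=cv2.INTER_CUBIC))
E
```

```text
4.2 [ 0.4628 -0.0828  0.0183] [-0.1904 -0.9335 -0.5896] tcp rel goal n,t [-241.2   36.5]
top 132 [ 0.4624 -0.0691  0.1747] 166 [ 0.4628 -0.0692  0.0201] [0.0588 0.0576 0.0197] cup rel [-227.7   38.7]
side 90 [ 0.4626 -0.0683  0.1716] 183 [ 0.4614 -0.0659  0.019 ] [0.0585 0.0569 0.0219] cup rel [-226.9   39. ]
```

View pics/s3.png

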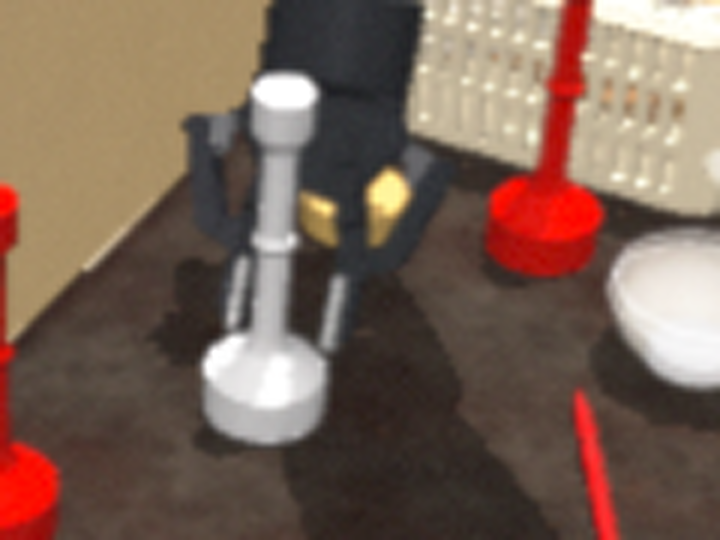

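The candlestick hasn't moved (foot at crop (265,390)), yet the fingertips at (235,325) and (330,350) are already close behind it. The tips must be further back or higher than I assumed, so I'll check their height before going on.

Run:
```python
from loc import *
np.set_printoptions(precision=4,suppress=True)
s=get_state();w,x,y,z=s["eef_rot"];R=Ro.from_quat([x,y,z,w]).as_matrix()
m=camera_model("side");K=m["camera_matrix"];T=np.linalg.inv(m["cam_to_world"])
def px(q):
    c=K@(T[:3,:3]@q+T[:3,3]);c=c[:2]/c[2];return (c-[240,110]+.5)*6-.5
for tx in(-11,0,11):
  for tz in(0,5,10,14): 
    for ty in(20,):
      q=s["position"]+R@np.array([tx,ty,tz])/1000;print(tx,ty,tz,q,px(q))
# depth points near right fingertip and left one
p,d=capture("side");Km=np.linalg.inv(K);W=m["cam_to_world"]
for (a,b) in [(330,345),(333,330),(337,305),(345,280),(232,322),(238,290),(345,340)]:
    u=240+(a+.5)/6-.5;v=110+(b+.5)/6-.5;D=d[int(round(v)),int(round(u))]
    P=W[:3,:3]@(Km@[u,v,1]*D)+W[:3,3];print((a,b),P,"tool",(R.T@(P-s["position"]))*1000)
```

```text
-11 20 0 [ 0.4842 -0.0886  0.0128] [243.7709 350.1926]
-11 20 5 [ 0.4838 -0.0861  0.0085] [241.8986 359.8777]
-11 20 10 [ 0.4833 -0.0837  0.0042] [240.0295 369.546 ]
-11 20 14 [ 0.4829 -0.0817  0.0007] [238.5366 377.2684]
0 20 0 [ 0.4825 -0.0792  0.0183] [238.6073 352.2497]
0 20 5 [ 0.482  -0.0768  0.014 ] [236.7222 362.0228]
0 20 10 [ 0.4815 -0.0743  0.0097] [234.8403 371.7786]
0 20 14 [ 0.4812 -0.0723  0.0062] [233.3373 379.5708]
11 20 0 [ 0.4807 -0.0698  0.0238] [233.347  354.3453]
11 20 5 [ 0.4802 -0.0674  0.0195] [231.449  364.2079]
11 20 10 [ 0.4798 -0.0649  0.0151] [229.5543 374.0529]
11 20 14 [ 0.4794 -0.063   0.0117] [228.0409 381.9163]
(330, 345) [ 0.4389 -0.0912  0.0322] tool [  3.6972 -25.0962 -13.8158]
(333, 330) [ 0.4379 -0.0909  0.0419] tool [  8.9764 -26.028  -22.0056]
(337, 305) [ 0.4391 -0.0958  0.0534] tool [ 10.3213 -25.7734 -34.5011]
(345, 280) [ 0.4404 -0.106   0.0616] tool [  5.4791 -26.3467 -46.6837]
(232, 322) [ 0.4876 -0.0803  0.0343] tool [  6.1694  24.8296 -14.9025]
(238, 290) [ 0.4877 -0.0852  0.0507] tool [ 10.2197  23.9884 -31.515 ]
(345, 340) [ 0.4313 -0.0913  0.0382] tool [  7.8011 -32.5919 -18.3211]
```

Run:
```python
from loc import *
np.set_printoptions(precision=1,suppress=True)
R=Rt(30);m=camera_model("side");K=m["camera_matrix"];T=np.linalg.inv(m["cam_to_world"])
p0=np.array([.4741,-.1307,.0224])
for tx in(-11,0,11):
  for tz in(-10,-5,0,5,10,14):
    q=p0+R@np.array([tx,-20,tz])/1000;c=K@(T[:3,:3]@q+T[:3,3]);c=c[:2]/c[2];print(tx,tz,(c-[240,110]+.5)*6-.5, q[2]*1000)
```

```text
-11 -10 [346.7 286.2] 25.560254037844388
-11 -5 [344.8 295.8] 21.230127018922193
-11 0 [342.9 305.3] 16.9
-11 5 [341.  314.8] 12.569872981077808
-11 10 [339.1 324.4] 8.239745962155611
-11 14 [337.6 332. ] 4.775644347017858
0 -10 [342.7 287.6] 31.060254037844388
0 -5 [340.8 297.3] 26.730127018922193
0 0 [338.8 306.9] 22.4
0 5 [336.9 316.5] 18.069872981077808
0 10 [335.  326.1] 13.739745962155613
0 14 [333.5 333.8] 10.275644347017858
11 -10 [338.6 289.1] 36.56025403784439
11 -5 [336.7 298.8] 32.2301270189222
11 0 [334.7 308.5] 27.9
11 5 [332.8 318.2] 23.569872981077804
11 10 [330.8 327.9] 19.23974596215561
11 14 [329.3 335.6] 15.775644347017858
```

The tips stand about 20 mm higher than assumed at this opening and pass just above the rim. I'll back straight off, close the gap some, then go lower while watching the force.

>>> send_rows --pt "-17 0 -10 0 0 0 40" --pt "-35 1 -20 0 0 0 40" --pt "-43 1.5 -25 0 0 0 40" --pt "-43 1.5 -25 0 0 0 25" --pt "-43 1.5 -25 0 0 0 25" --pt "-43 1.5 -25 0 0 0 25"

```text
t: 5.0
position: [0.4732, -0.1312, 0.0183]
eef_rot: [-0.199, 0.616, 0.744, 0.164]
force: [0.7, -0.1, 0.1]
gripper_width: 0.296
grasp_force: 0.0
```

```bash
python3 st.py
python3 - <<'E'
from h import *
import cv2
p,d=capture("side");c=cv2.resize(p[110:200,240:360,::-1],None,fx=6,fy=6,interpolation=cv2.INTER_CUBIC);cv2.imwrite("pics/s4.png",cv2.convertScaleAbs(c,alpha=1.6,beta=20))
E
```

```text
5.0 [ 0.4732 -0.1312  0.0183] [ 0.6507 -0.1134  0.1261] tcp rel goal n,t [-290.6   37.4]
top 134 [ 0.4625 -0.0692  0.1734] 175 [ 0.4628 -0.0696  0.0198] [0.0588 0.0581 0.0203] cup rel [-227.8   38.7]
side 94 [ 0.4622 -0.0674  0.1717] 182 [ 0.462  -0.066   0.0188] [0.0603 0.0594 0.0216] cup rel [-225.9   38.8]
```

View pics/s4.png

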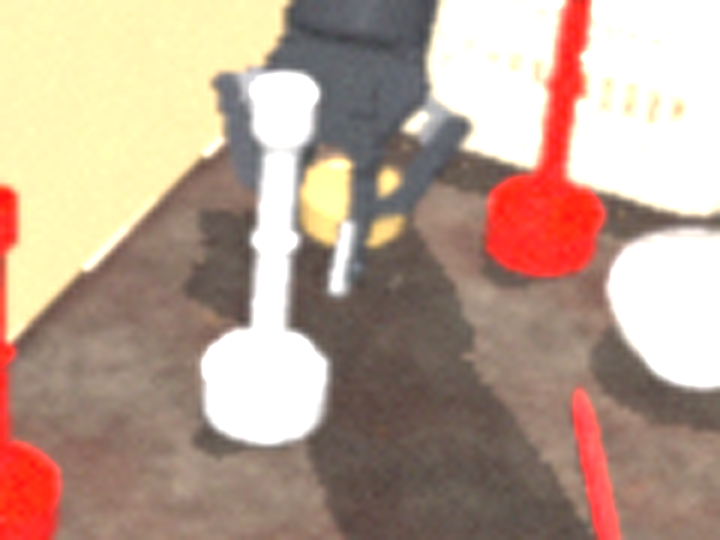

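The right fingertip shows at crop (340,295), about 9 mm behind the TCP along the tool, so there is room to go 16 mm lower.

>>> send_rows --pt "-1.5 0 2.6 0 0 0 25" --pt "-3 0 5.2 0 0 0 25" --pt "-4.5 0 7.8 0 0 0 25" --pt "-5.5 0 9.5 0 0 0 25" --pt "-6 0 10.4 0 0 0 25" --pt "-6 0 10.4 0 0 0 25"

```text
t: 5.75
position: [0.4735, -0.1317, 0.0064]
eef_rot: [-0.199, 0.617, 0.744, 0.164]
force: [0.2, 0.1, 0.4]
gripper_width: 0.29
grasp_force: 0.0
```

>>> send_rows --pt "-0.5 0 0.9 0 0 0 25" --pt "-1 0 1.7 0 0 0 25" --pt "-1.5 0 2.6 0 0 0 25" --pt "-1.5 0 2.6 0 0 0 25"

```text
t: 6.15
position: [0.4735, -0.1317, 0.0034]
eef_rot: [-0.199, 0.617, 0.744, 0.164]
force: [-0.5, 0.4, -0.7]
gripper_width: 0.294
grasp_force: 0.0
```

>>> send_rows --pt "3.5 0 2 0 0 0 25" --pt "6.9 0 4 0 0 0 25" --pt "10.4 0 6 0 0 0 25" --pt "13.9 0 8 0 0 0 25" --pt "17.3 0 10 0 0 0 25" --pt "20.8 0 12 0 0 0 25" --pt "24.2 0 14 0 0 0 25" --pt "27.7 0 16 0 0 0 25"

```text
t: 6.95
position: [0.4676, -0.1, 0.0035]
eef_rot: [-0.199, 0.617, 0.744, 0.164]
force: [0.0, -0.1, 0.2]
gripper_width: 0.294
grasp_force: 0.1
```

>>> send_rows --pt "1.7 0 1 0 0 0 25" --pt "3.5 0 2 0 0 0 25" --pt "5.2 0 3 0 0 0 25" --pt "6.9 0 4 0 0 0 25"

```text
t: 7.35
position: [0.4665, -0.0928, 0.0036]
eef_rot: [-0.198, 0.617, 0.744, 0.164]
force: [-0.2, -2.5, -0.3]
gripper_width: 0.291
grasp_force: 1.1
```

```bash
python3 st.py
python3 - <<'E'
from h import *
import cv2
p,d=capture("side");c=cv2.resize(p[110:200,240:360,::-1],None,fx=6,fy=6,interpolation=cv2.INTER_CUBIC);cv2.imwrite("pics/s5.png",cv2.convertScaleAbs(c,alpha=1.2,beta=10))
E
```

```text
7.35 [ 0.4665 -0.0928  0.0036] [-0.1529 -2.5175 -0.2644] tcp rel goal n,t [-251.7   38.1]
top 130 [ 0.4603 -0.0639  0.176 ] 158 [ 0.4605 -0.0668  0.0204] [0.0584 0.0637 0.0192] cup rel [-222.1   37.6]
side 93 [ 0.46   -0.0599  0.172 ] 197 [ 0.4596 -0.067   0.0191] [0.0581 0.0711 0.0217] cup rel [-218.1   38. ]
```

View pics/s5.png

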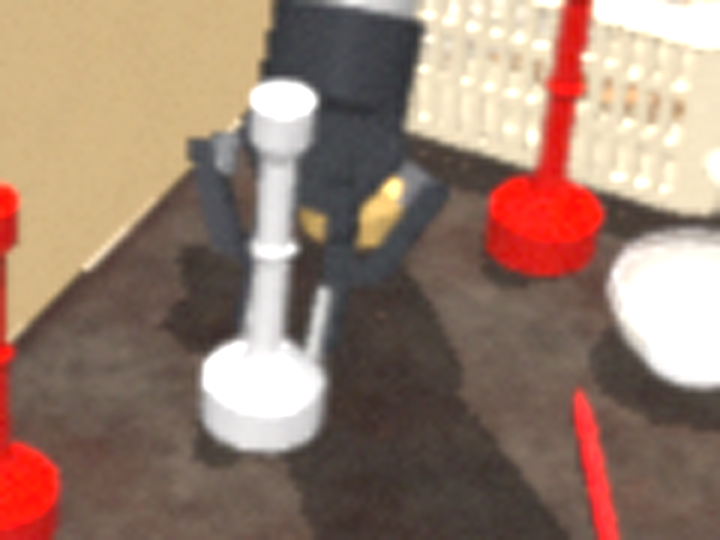

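The tips now push the foot low down (foot at crop (263,405)), and the stick slides upright; it has moved about 5 mm. I'll continue on a slant to line up with the bay.

>>> send_rows --pt "3.5 -1 2 0 0 0 25" --pt "6.9 -2.1 4 0 0 0 25" --pt "10.4 -3.2 6 0 0 0 25" --pt "13.9 -4.2 8 0 0 0 25" --pt "17.3 -5.3 10 0 0 0 25" --pt "20.8 -6.4 12 0 0 0 25" --pt "24.2 -7.4 14 0 0 0 25" --pt "27.7 -8.5 16 0 0 0 25"

```text
t: 8.3
position: [0.4518, -0.0624, 0.0034]
eef_rot: [-0.199, 0.617, 0.744, 0.164]
force: [1.1, -2.9, -0.4]
gripper_width: 0.293
grasp_force: 1.3
```

```bash
python3 st.py
```

```text
8.3 [ 0.4518 -0.0624  0.0034] [ 1.0555 -2.8528 -0.3839] tcp rel goal n,t [-219.1   29.6]
top 133 [ 0.4461 -0.0335  0.1739] 177 [ 0.4462 -0.0354  0.019 ] [0.0595 0.0637 0.0219] cup rel [-189.6   29.4]
side 99 [ 0.4456 -0.03    0.1718] 193 [ 0.4445 -0.0362  0.019 ] [0.0572 0.0757 0.0219] cup rel [-186.1   29.6]
```

Steady. Continuing.

>>> send_rows --pt "3.5 -1 2 0 0 0 25" --pt "6.9 -2.1 4 0 0 0 25" --pt "10.4 -3.2 6 0 0 0 25" --pt "13.9 -4.2 8 0 0 0 25" --pt "17.3 -5.3 10 0 0 0 25" --pt "20.8 -6.4 12 0 0 0 25" --pt "24.2 -7.4 14 0 0 0 25" --pt "27.7 -8.5 16 0 0 0 25"

```text
t: 9.2
position: [0.4375, -0.0325, 0.0034]
eef_rot: [-0.199, 0.617, 0.744, 0.164]
force: [0.8, -2.9, 1.4]
gripper_width: 0.291
grasp_force: 1.5
```

>>> send_rows --pt "3.5 -1 2 0 0 0 25" --pt "6.9 -2.1 4 0 0 0 25" --pt "10.4 -3.2 6 0 0 0 25" --pt "13.9 -4.2 8 0 0 0 25" --pt "17.3 -5.3 10 0 0 0 25" --pt "20.8 -6.4 12 0 0 0 25" --pt "24.2 -7.4 14 0 0 0 25" --pt "27.7 -8.5 16 0 0 0 25"

```text
t: 10.0
position: [0.4232, -0.0027, 0.0033]
eef_rot: [-0.199, 0.617, 0.744, 0.164]
force: [1.4, -2.0, 2.0]
gripper_width: 0.294
grasp_force: 1.6
```

```bash
python3 st.py
```

```text
10.0 [ 0.4232 -0.0027  0.0033] [ 1.3923 -1.9686  2.0334] tcp rel goal n,t [-155.    12.9]
top 137 [ 0.4177 -0.0158  0.1743] 154 [0.4156 0.0242 0.0204] [0.0554 0.0635 0.0191] cup rel [-166.9    5. ]
side 201 [ 0.4331 -0.0275  0.1757] 218 [0.4169 0.025  0.019 ] [0.0596 0.0694 0.0216] cup rel [-181.2   17.8]
```

>>> send_rows --pt "3.5 -1 2 0 0 0 25" --pt "6.9 -2.1 4 0 0 0 25" --pt "10.4 -3.2 6 0 0 0 25" --pt "13.9 -4.2 8 0 0 0 25" --pt "17.3 -5.3 10 0 0 0 25" --pt "20.8 -6.4 12 0 0 0 25" --pt "24.2 -7.4 14 0 0 0 25" --pt "27.7 -8.5 16 0 0 0 25"

```text
t: 10.9
position: [0.4089, 0.0271, 0.0033]
eef_rot: [-0.199, 0.617, 0.744, 0.164]
force: [1.7, -2.6, 2.0]
gripper_width: 0.298
grasp_force: 1.7
```

>>> send_rows --pt "3.5 -1 2 0 0 0 25" --pt "6.9 -2 4 0 0 0 25" --pt "10.4 -3 6 0 0 0 25" --pt "13.9 -3.5 8 0 0 0 25" --pt "17.3 -3.5 10 0 0 0 25" --pt "20.8 -3.5 12 0 0 0 25"

```text
t: 11.5
position: [0.4008, 0.0502, 0.0031]
eef_rot: [-0.199, 0.616, 0.744, 0.164]
force: [0.9, -4.1, 1.7]
gripper_width: 0.29
grasp_force: 1.9
```

```bash
sed -i 's/"cup rel"/"foot rel",rel(o[4]),"cup rel"/' st.py; python3 st.py
python3 - <<'E'
from h import *
import cv2
p,d=capture("top");c=cv2.resize(p[145:265,165:325,::-1],None,fx=5,fy=5,interpolation=cv2.INTER_CUBIC);cv2.imwrite("pics/t6.png",c)
E
```

```text
11.5 [0.4008 0.0502 0.0031] [ 0.9467 -4.1008  1.7434] tcp rel goal n,t [-98.8   0.9]
top 136 [0.3945 0.0793 0.1743] 152 [0.3921 0.0773 0.0197] [0.0532 0.0589 0.0206] foot rel [-70.5  -2.4] cup rel [-69.1   0.4]
side 230 [0.4108 0.0257 0.1764] 257 [0.3943 0.0773 0.0192] [0.0592 0.0722 0.0216] foot rel [-71.   -0.2] cup rel [-124.7    6.1]
```

View pics/t6.png

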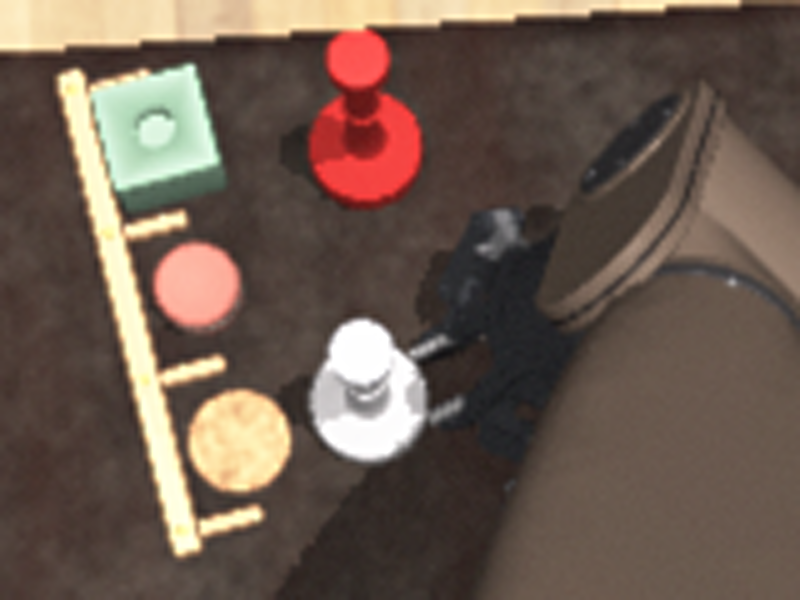

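The foot is at crop (370,405), upright and lined up with the disc at (240,440). Now straight in.

>>> send_rows --pt "3.5 -0.2 2 0 0 0 25" --pt "6.9 -0.4 4 0 0 0 25" --pt "10.4 -0.5 6 0 0 0 25" --pt "13.9 -0.5 8 0 0 0 25" --pt "17.3 -0.5 10 0 0 0 25" --pt "20.8 -0.5 12 0 0 0 25" --pt "24.2 -0.5 14 0 0 0 25" --pt "27.7 -0.5 16 0 0 0 25"

```text
t: 12.45
position: [0.3946, 0.0815, 0.0031]
eef_rot: [-0.199, 0.616, 0.744, 0.164]
force: [-0.1, -3.4, 1.5]
gripper_width: 0.291
grasp_force: 1.7
```

>>> send_rows --pt "3.5 0 2 0 0 0 25" --pt "6.9 0 4 0 0 0 25" --pt "10.4 0 6 0 0 0 25" --pt "13.9 0 8 0 0 0 25" --pt "17.3 0 10 0 0 0 25" --pt "20.8 0 12 0 0 0 25" --pt "24.2 0 14 0 0 0 25" --pt "26 0 15 0 0 0 25"

```text
t: 13.25
position: [0.389, 0.1111, 0.0031]
eef_rot: [-0.199, 0.616, 0.744, 0.164]
force: [0.8, -3.6, 2.7]
gripper_width: 0.292
grasp_force: 1.8
```

```bash
python3 st.py
python3 - <<'E'
from h import *
import cv2
p,d=capture("top");c=cv2.resize(p[145:265,165:325,::-1],None,fx=5,fy=5,interpolation=cv2.INTER_CUBIC);cv2.imwrite("pics/t7.png",c)
E
```

```text
13.25 [0.389  0.1111 0.0031] [ 0.8376 -3.6172  2.6708] tcp rel goal n,t [-36.8   1. ]
top 138 [0.3831 0.1394 0.1733] 164 [0.3887 0.1364 0.019 ] [0.0706 0.0633 0.0218] foot rel [-11.9   5.5] cup rel [-7.8  0.6]
side 244 [0.3989 0.0863 0.1757] 248 [0.3825 0.1376 0.0193] [0.0582 0.0677 0.0214] foot rel [-9.5 -0.4] cup rel [-63.   6.]
```

View pics/t7.png

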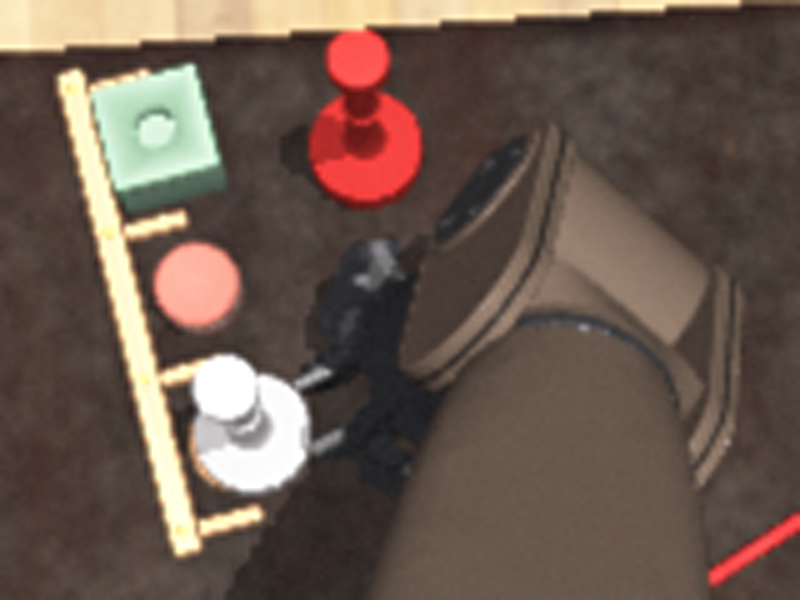

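The foot at crop (250,435) is between the fins with about 8 mm to go. I'll do the last stretch slowly, watching the force.

>>> send_rows --pt "1.7 0 1 0 0 0 25" --pt "3.5 0 2 0 0 0 25" --pt "4.8 0 2.8 0 0 0 25" --pt "6 0 3.5 0 0 0 25" --pt "6 0 3.5 0 0 0 25"

```text
t: 13.9
position: [0.3878, 0.1177, 0.003]
eef_rot: [-0.199, 0.617, 0.744, 0.164]
force: [1.1, -3.3, 1.9]
gripper_width: 0.291
grasp_force: 1.5
```

>>> send_rows --pt "0.5 0 0.3 0 0 0 25" --pt "0.9 0 0.5 0 0 0 25" --pt "0.9 0 0.5 0 0 0 25"

```text
t: 14.2
position: [0.3876, 0.1185, 0.0031]
eef_rot: [-0.199, 0.617, 0.744, 0.164]
force: [0.4, -3.6, 1.0]
gripper_width: 0.291
grasp_force: 1.8
```

```bash
python3 st.py
```

```text
14.2 [0.3876 0.1185 0.0031] [ 0.4353 -3.6069  0.9866] tcp rel goal n,t [-29.2   1.1]
top 138 [0.3816 0.1463 0.1737] 164 [0.3872 0.1455 0.019 ] [0.0701 0.0612 0.022 ] foot rel [-2.7  5.8] cup rel [-0.8  0.4]
side 241 [0.3975 0.0946 0.176 ] 216 [0.3809 0.1441 0.0191] [0.0584 0.0676 0.0218] foot rel [-2.8 -0.7] cup rel [-54.6   6.2]
```

Not at the rail yet, so small steps until the force rises.

>>> send_rows --pt "0.5 0 0.3 0 0 0 25" --pt "0.9 0 0.5 0 0 0 25" --pt "0.9 0 0.5 0 0 0 25"

```text
t: 14.6
position: [0.3874, 0.1195, 0.0031]
eef_rot: [-0.199, 0.617, 0.744, 0.164]
force: [1.9, -2.7, 1.9]
gripper_width: 0.288
grasp_force: 1.8
```

>>> send_rows --pt "0.5 0 0.3 0 0 0 25" --pt "0.9 0 0.5 0 0 0 25" --pt "0.9 0 0.5 0 0 0 25"

```text
t: 14.9
position: [0.3872, 0.1206, 0.0031]
eef_rot: [-0.199, 0.616, 0.744, 0.164]
force: [1.2, -3.1, 2.6]
gripper_width: 0.293
grasp_force: 1.9
```

>>> send_rows --pt "0.5 0 0.3 0 0 0 25" --pt "0.9 0 0.5 0 0 0 25" --pt "0.9 0 0.5 0 0 0 25"

```text
t: 15.2
position: [0.3873, 0.1209, 0.003]
eef_rot: [-0.198, 0.616, 0.744, 0.164]
force: [-0.4, -7.3, 2.3]
gripper_width: 0.291
grasp_force: 3.2
```

The force has risen to 7.3 N, so the foot is home against the rail. I'll back straight off.

>>> send_rows --pt "-2 0 -1 0 0 0 25" --pt "-6 0 -3.5 0 0 0 25" --pt "-14 0 -8 0 0 0 25" --pt "-26 0 -15 0 0 0 25" --pt "-43 0 -25 0 0 0 25" --pt "-60 0 -35 0 0 0 25" --pt "-60 0 -35 0 0 0 25"

```text
t: 15.9
position: [0.4009, 0.0515, 0.0036]
eef_rot: [-0.198, 0.618, 0.743, 0.164]
force: [0.6, -0.2, -0.1]
gripper_width: 0.291
grasp_force: 0.0
```

```bash
python3 st.py
python3 - <<'E'
from h import *
import cv2
p,d=capture("top");q,d=capture("side")
a=cv2.resize(p[145:265,165:295,::-1],None,fx=3,fy=3,interpolation=cv2.INTER_CUBIC);b=cv2.resize(q[130:250,180:310,::-1],None,fx=3,fy=3,interpolation=cv2.INTER_CUBIC);cv2.imwrite("pics/f8.png",np.hstack([a,b]))
E
```

```text
15.9 [0.4009 0.0515 0.0036] [ 0.5846 -0.1522 -0.064 ] tcp rel goal n,t [-97.6   1.4]
top 137 [0.3814 0.1486 0.1742] 165 [0.387  0.1133 0.0191] [0.071  0.1307 0.0216] foot rel [-34.3  -0.6] cup rel [1.5 0.7]
side 243 [0.4045 0.0617 0.1763] 216 [0.3869 0.1122 0.019 ] [0.0706 0.1365 0.0219] foot rel [-35.3  -0.8] cup rel [-88.2   6.8]
```

View pics/f8.png

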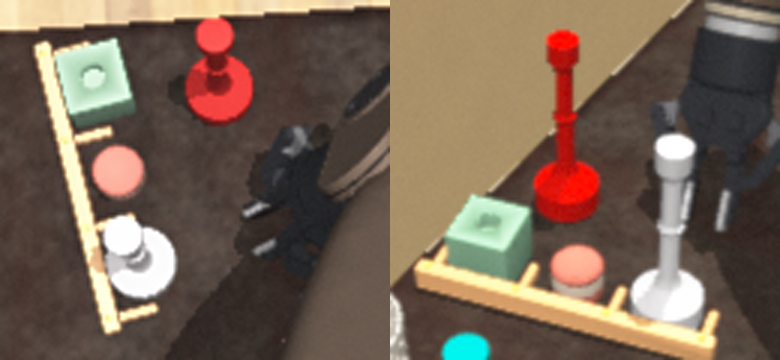

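The candlestick stands upright against the rail, with its foot at (143,262) in the left view and (668,300) in the right. The hand is clear and the neighbours are undisturbed, so I'm handing in.

```bash
python3 -c "
from rig import *
print(sign_off())"
```

```text
the job is handed in; nothing more can be done
None
```

The candlestick stands upright in the free bay, its foot home against the back rail and its centre about 2 mm from the bay's middle by the top camera; nothing else was moved, and the job is handed in.

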